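Put the spice jars, the tin and the spoon away in the seasoning box

TASK

Cooking is done: tidy the seasonings into the wooden seasoning box. Lift its clear hinged flap right up until it stays open, stand the two spice jars in the two narrow wells (one in each, either way round) and the tin in the wide, raised well, then shut the flap and lay the teaspoon flat on its clear pane, inside the wooden frame. Leave the salt shaker standing where it is.

Things in the scene. Friction and masses are not known exactly. Their poses are not given: they have to be found in the camera images.
- spice_jar_1: glass spice jar with a wide screw cap, round and straight-sided, about 45 mm in diameter and 106 mm tall (the cap is the top 20 mm, 44 mm in diameter), 0.11 kg; stands upright at the start. Origin: centre of its underside, z up. It has the red cap.
- spice_jar_2: glass spice jar with a wide screw cap, round and straight-sided, about 45 mm in diameter and 106 mm tall (the cap is the top 20 mm, 44 mm in diameter), 0.11 kg; stands upright at the start. Origin: centre of its underside, z up. It has the dark cap.
- tin: closed food tin with a picture label, 57 mm in diameter, 72 mm tall (shorter and wider than the jars); stands upright at the start. Origin: centre of its underside, z up.
- teaspoon: teaspoon with a red handle, 132 mm long (along its x, the bowl at one end), 26 mm wide, 11 mm high, lying flat on the chopping board; 0.02 kg. For contact it is a convex solid, about 10 mm or more wide across y at its middle. Origin: under its middle, z up.
- jar_well_1: fixed wooden block in the seasoning box, seen through the clear pane. Three blocks side by side along y, 87 mm apart, in any order. This one: 130x86 mm, 40 mm high, with a narrow round well for a spice jar: 62 mm wide, 34 mm deep, floor 6 mm above the origin. Origin: centre of its underside, below the well. Axes: x from the box's front (pull tab) to the hinge at its back, y along it, z up.
- jar_well_2: fixed wooden block in the seasoning box, seen through the clear pane. Three blocks side by side along y, 87 mm apart, in any order. This one: 130x86 mm, 40 mm high, with a narrow round well for a spice jar: 62 mm wide, 34 mm deep, floor 6 mm above the origin. Origin: centre of its underside, below the well. Axes: x from the box's front (pull tab) to the hinge at its back, y along it, z up.
- tin_well: the third fixed block in the seasoning box, taller: 130x86 mm, 74 mm high, with a wide round well for the tin: 74 mm wide, 34 mm deep, floor 40 mm above the origin (a spice jar here would keep the flap from shutting). Origin and axes as the jar wells. The box is fixed, 146 mm in x, 276 mm in y, walls 7 mm, rim 118 mm above the blocks' origins.
- flap (a joint): light-wood flap with a clear pane, lid of the box: 0 shut (start), 1.85 open at its stop. Hinge line along y on top of the box's back wall, 73 mm behind the blocks' origins and 118 mm above. Light (0.25 kg), moves easily, falls shut if let go below 1.5, stays open past 1.65. Frame 18 mm wide, 8 mm proud of the pane; the pane, 110x240 mm, is the spoon's tray.
- flap_tab (a point): grip point on the flap's dark wooden pull tab, mid front, 22 mm before the front edge; the tab juts out 36 mm, is 16 mm wide in y, 10 mm thick. Turns with the flap: x towards the hinge line, which is 168 mm along x and 8 mm below in z; y along the hinge; z up when shut. Middle of the pane's top: x 95, y 0, z -2 mm from here.
- salt_shaker: bystander: glass salt shaker with a grey pierced dome, 44 mm in diameter and 90 mm tall, standing among the other things; it stays where it is. Origin: centre of its underside.

How it is judged:
By the outcome, as a careful person would: the job done as asked, in the order asked, and still so for the second after the job is handed in, with the robot touching nothing.
It also fails if it takes over 125 s, if anything falls off the work surface, if the arm or the gripper's body presses on something with over 40 N, if the wrist force passes 120 N, or if a joint passes its speed limit or range.

ROBOT

A 6-joint arm with a two-finger parallel gripper is mounted at the origin on a cart in front of the work surface, level with it; the furniture and walls round the work are solid. World frame = base frame: x ahead of the robot, y to its left, z up, the work surface at z = 0. Lengths are in mm, angles in rad, forces in N, time in s.
With the tool pointing down it reaches from about 275 to 750 mm from the base axis. Payload 10.2 kg.
Tool frame: the origin (TCP) lies midway between the tips of the shut fingers; the grasp point (between the pads) lies 19 mm behind it; z points along the fingers, y is the line along which they close (so a half turn about z gives the same grasp; the last joint's range is limited). The gripper opens to 85 mm and grips with 20 to 120 N. Pads are 22 mm wide; open, the fingers measure 114 mm over their backs; the gripper's body (76 mm by 85 mm) begins 54 mm behind the grasp point. The pads swing forward as they close: fully open they stand 13 mm farther back than shut.
Start: joints at [1.013, 0.313, 1.498, -0, 1.331, -0.223], TCP at [172.517, 495.852, 231.294] pointing down, gripper open.
Joint ranges: [-2.94, 2.94], [-0.97, 2.17], [0.19, 2.56], [-1.23, 4.37], [0.02, 3.11], [-2.88, 2.88]. Speed limits (rad/s): [2.39, 2.39, 3.01, 3.14, 3.14, 3.14].

INTERFACE

Orientations are given as a unit quaternion [w, x, y, z].
In Python, from rig import ctrl gives the robot as it stands.
- The arm moves only by the tool send_rows, never from a script. Its argument "targets" is a list of rows, each a list of 7 numbers: the closure, from -1 (fully open) to 1 (shut), so that 0 is half open, then the shift along the tool's x, y, z in m, then the turn, a rotation vector about the tool's x, y, z in rad. In form: [[claw, dx, dy, dz, ax, ay, az], ...]. A call has exactly 10 rows; each row shifts and turns the commanded pose from where the row before left it, along the tool's axes as they then stand; what a row does not reach is not made up. A row lasts 1/8 s, in which the tool goes at most 62.5 mm and 10.7 degrees, less where a joint would pass 70% of its speed; a pose out of reach is approached as far as the arm can. A call with a gripper value outside its range is refused whole. The fingers move at their own pace and stop on an object; "squeeze" is the grip in N (left out, the last holds). Time passes only in rows, so rows that do not move let the fingers close, or fill a call up. It gives the time, the measured TCP pose, the force, the opening and the grip force at its end, in the units of the state.
- ctrl.sense(): the state, without advancing time (a new reading comes with each control period).
- ctrl.capture(name): name is "scene" or "top" or "wrist"; returns a dict with "img" (400x640x3 uint8, red, green, blue), "camera_matrix" (3x3 intrinsics, pixels), "R" (3x3) and "t" (3): a world point X has camera coordinates R X + t. Camera axes: x right, y down, z forward; pixel columns grow to the right and rows downward; lengths in mm; the calibration is good to about 2 mm. A picture is of the moment at which its call begins. There is no depth.
- ctrl.finish_job(): hands the job in; it is judged then, once.
Trained networks look in a picture, given as the dict that the camera call returned (one of the last four; its "shot" number tells which), for a name from the list of things; names that differ only in an ending like _2 or _b are one class to them, and where a whole thing is asked for, a point or a joint stands for the part that bears it (a point fixed in the world has none). Each returns a list of dicts, best first, with "score" (0 to 1); they miss things now and then, are a little off and sometimes report something else, mostly with a low value. They report only what shows in the picture. A call takes as long as a camera call.
- ctrl.boxes_of(query, picture): "extent" ([left, top, width, height] in pixels, round what is visible of it).
- ctrl.landmark_of(query, picture): "point" ([column, row] in pixels: a listed point, or the origin of a listed thing).
The state is a dict: "time_s": time; "joints": joint angles; "dq": joint speeds; "tau": joint torques, N m; "eef_pos": TCP position; "ee_rot": TCP orientation; "force": force on the tool from outside, world axes, zero at the start; "wrist_torque": the same for the moment, N m; "grip_width": opening from 0.0 (shut) to 1.0 (fully open); "grip_force": force on a finger pad.
Only numpy, scipy, OpenCV 4.12 (cv2) and the standard library are available. Lean on these libraries where they do the work, as an engineer would, in place of code of your own. Each camera call takes 0.05 s, during which the arm holds its last target. There are 200 camera calls.

## Working session

There is one attempt and no reset: what is moved stays moved. The work goes in short steps, Python scripts to look and compute and a tool call to move; the robot and the scene stay as the last step left them, time stands still between calls to the robot, and variables do not carry over. Pictures are saved under pics/ and viewed, at most 14 in all, crops included, and the job is handed in when it is done.

Besides the shell and the picture viewer there is one more tool, called after ">>>" as name(argument=value, ...) on one line, values as JSON. send_rows: Moves the arm, as the interface text tells. Its arguments: {"type":"object","properties":{"targets":{"type":"array"},"squeeze":{"type":"number"}},"required":["targets"]}

```bash
ls; mkdir -p pics
cat > h.py <<'E'
import numpy as np, cv2
from rig import ctrl
from scipy.spatial.transform import Rotation as Ro
def ray(p,uv):
    K=p["camera_matrix"];R=np.array(p["R"]);t=np.array(p["t"])
    d=R.T@np.linalg.inv(K)@np.array([uv[0],uv[1],1.]);return -R.T@t,d
def atz(p,uv,z):
    c,d=ray(p,uv);return c+d*(z-c[2])/d[2]
def proj(p,X):
    q=np.array(p["R"])@np.array(X,float)+np.array(p["t"]);q=np.array(p["camera_matrix"])@q;return q[:2]/q[2]
def tri(obs):
    A=np.zeros((3,3));b=np.zeros(3)
    for p,uv in obs:
        c,d=ray(p,uv);d=d/np.linalg.norm(d);M=np.eye(3)-np.outer(d,d);A+=M;b+=M@c
    return np.linalg.solve(A,b)
def save(p,n): cv2.imwrite(f"pics/{n}.png",p["img"][:,:,::-1])
E
python3 - <<'E'
from h import *
np.set_printoptions(precision=1,suppress=True)
s=ctrl.sense();print(s)
ps={n:ctrl.capture(n) for n in("scene","top","wrist")}
for n,p in ps.items():
    save(p,n+"0");print(n,"cam at",-np.array(p["R"]).T@p["t"])
for q in["spice_jar_1","tin","teaspoon","jar_well_1","tin_well","flap_tab","salt_shaker"]:
    for n,p in ps.items():
        L=ctrl.landmark_of(q,p)
        for l in L[:4]: print(q,n,np.array(l["point"]),round(l["score"],2),atz(p,l["point"],0))
E
```

```text
pics
{'time_s': 0.0, 'joints': array([ 1. ,  0.3,  1.5,  0. ,  1.3, -0.2]), 'dq': array([-0.,  0., -0.,  0.,  0., -0.]), 'tau': array([ -0. , -41.2, -26. ,  -0. ,   0. ,  -0. ]), 'eef_pos': array([172.4, 495.6, 230.7]), 'ee_rot': array([-0. ,  0.2,  1. , -0. ]), 'force': array([-0.4, -0.6,  0.6]), 'wrist_torque': array([-0. ,  0. , -0.1]), 'grip_force': 0.0, 'grip_width': 0.9991536050060005}
scene cam at [ -93.8 -147.8 1093.4]
top cam at [ 313.2  -41.3 1288.3]
wrist cam at [100.4 520.9 374.2]
spice_jar_1 scene [197.1 182.6] 0.93 [506.7 353.    0. ]
spice_jar_1 scene [268.6 207.6] 0.77 [476.3 130.1   0. ]
spice_jar_1 top [214.5 194.2] 0.76 [497.5 349.9   0. ]
spice_jar_1 top [279.5 202.7] 0.52 [471.3 123.6   0. ]
tin scene [251.4 169.2] 0.93 [588.2 216.4   0. ]
tin top [257.9 170.5] 0.68 [582.9 202.4   0. ]
teaspoon scene [210.3 233.2] 0.67 [363.3 259.2   0. ]
teaspoon top [238.9 232.5] 0.69 [367. 259.   0.]
teaspoon top [253.6 171. ] 0.67 [581.  217.4   0. ]
jar_well_1 top [252.9 203.7] 0.2 [466.5 215.2   0. ]
flap_tab scene [419.  237.4] 0.73 [ 484.  -289.7    0. ]
flap_tab top [407.9 222. ] 0.95 [ 412.1 -313.4    0. ]
salt_shaker scene [235.1 201.4] 0.92 [473.2 226.9   0. ]
salt_shaker top [252.5 205.4] 0.63 [460.6 216.3   0. ]
```

Run:
```python
import cv2
a=cv2.imread("pics/scene0.png")[110:310,130:600];cv2.imwrite("pics/s0c.png",cv2.resize(a,None,fx=1.7,fy=1.7,interpolation=3))
a=cv2.imread("pics/top0.png")[110:310,160:530];cv2.imwrite("pics/t0c.png",cv2.resize(a,None,fx=2.1,fy=2.1,interpolation=3))
```

```text
(no output)
```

View pics/s0c.png

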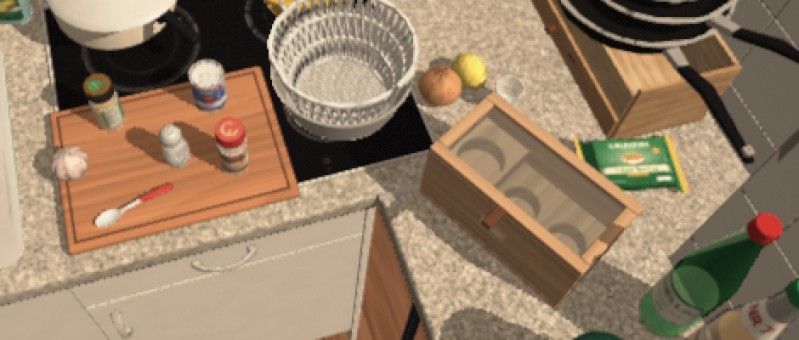

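View pics/t0c.png

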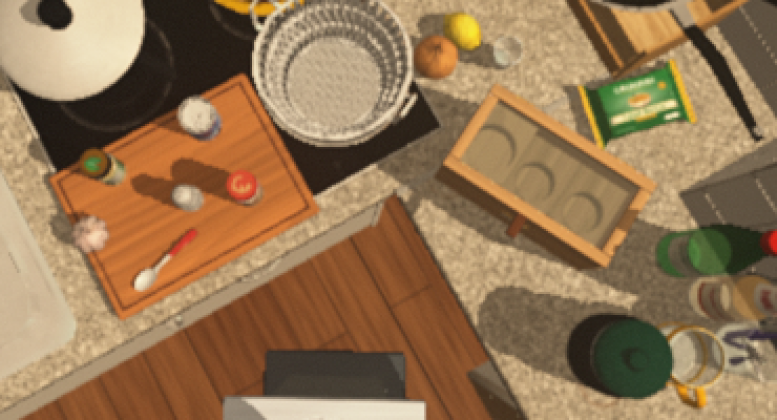

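The scene view shows the jars, tin, salt shaker and spoon on the chopping board at the left. The box is at the right with its tab (scene crop ~490,217) facing the robot, and the raised wide well is at the far-left end. I'll fit the box pose and triangulate the objects.

Run:
```python
from h import *
from scipy.optimize import least_squares
np.set_printoptions(precision=1,suppress=True)
S=ctrl.capture("scene");T=ctrl.capture("top")
sc=lambda u,v:(130+u/1.7,110+v/1.7); tc=lambda u,v:(160+u/2.1,110+v/2.1)
cs=[sc(490,95),sc(641,208),sc(430,148),sc(585,271)]
ct=[tc(497,87),tc(655,185),tc(445,160),tc(605,263)]
for a,b in zip(cs,ct): print("corner",tri([(S,a),(T,b)]))
lm={q:[ctrl.landmark_of(q,p) for p in(S,T)] for q in["spice_jar_1","tin","teaspoon","flap_tab","salt_shaker"]}
tab=[l[0]["point"] for l in lm["flap_tab"]]
print("tab",tri([(S,tab[0]),(T,tab[1])]))
def pts(v):
    x,y,z,a=v;R=np.array([[np.cos(a),-np.sin(a),0],[np.sin(a),np.cos(a),0],[0,0,1]])
    L=np.array([[73,138,132],[73,-138,132],[-73,138,132],[-73,-138,132],[-95,0,126.]])
    return L@R.T+[x,y,z]
def f(v):
    P=pts(v);r=[]
    for X,a,b in zip(P,cs+[tab[0]],ct+[tab[1]]): r+=list(proj(S,X)-a)+list(proj(T,X)-b)
    return r
r=least_squares(f,[480,-250,0,-.5],loss="soft_l1",x_scale=[1,1,1,.01]);print("box",r.x[:3],"yaw",round(r.x[3],4),np.array(f(r.x)));print(pts(r.x))
for q in["spice_jar_1","tin","teaspoon","salt_shaker"]:
    A,B=lm[q]
    for a in A:
        for b in B:
            X=tri([(S,a["point"]),(T,b["point"])]);e=np.abs(proj(S,X)-a["point"]).max()
            if e<4: print(q,X,round(e,1),round(a["score"],2),round(b["score"],2))
    for n,p in(("S",S),("T",T)):
        for b in ctrl.boxes_of(q,p): print("  box",n,np.array(b["extent"]),round(b["score"],2))
```

```text
corner [ 619.7 -249.   133.5]
corner [ 477.5 -477.8  132.9]
corner [ 511.5 -174.6  121.7]
corner [ 364.1 -405.7  130.4]
tab [ 402.  -275.2  161. ]
box [ 495.5 -328.    -6.6] yaw -0.5599 [ 2.  -1.6 -1.7 -2.4  2.3 -0.5  0.3 -1.7  0.4  0.5 -1.7  1.5 -0.6  2.3
 -0.3  1.3  0.4  2.9 -3.8 -2.9]
[[ 630.7 -249.8  125.4]
 [ 484.1 -483.7  125.4]
 [ 507.  -172.3  125.4]
 [ 360.4 -406.1  125.4]
 [ 415.  -277.5  119.4]]
spice_jar_1 [466.9 120.2  30.7] 2.1 0.95 0.66
spice_jar_1 [504.4 355.5 -15.9] 1.3 0.69 0.82
  box S [178.2 154.6  26.3  30.7] 0.97
  box S [257.8 180.2  19.3  32.5] 0.6
  box T [268.6 195.5  12.6  10.7] 0.73
  box T [195.9 182.2  23.3  20. ] 0.52
tin [585.4 207.5   4.7] 1.7 0.94 0.77
  box S [239.7 145.9  25.3  28.4] 0.81
  box T [246.2 159.6  19.3  15.6] 0.64
teaspoon [359.3 254.4  33.6] 0.1 0.59 0.43
  box S [187.1 218.7  44.1  24.7] 0.59
  box T [221.9 219.   32.2  26.6] 0.54
salt_shaker [452.9 204.9  54.4] 0.2 0.76 0.58
  box S [222.7 181.9  17.6  26.4] 0.66
  box T [244.8 196.3  11.3  14.1] 0.52
```

```bash
cat >> h.py <<'E'
def state():
    s=ctrl.sense();q=s["ee_rot"];R=Ro.from_quat([q[1],q[2],q[3],q[0]]).as_matrix();return s,np.array(s["eef_pos"]),R
def plan(pos,phi=None,n=None):
    """print shift in tool axes (mm) to world pos, and yaw turn about tool z needed (rad)"""
    s,p,R=state();d=np.array(pos)-p
    f=np.arctan2(R[1,1],R[0,1]);print("tcp",p.round(1),"phi",round(f,3),"tool z",R[:,2].round(3),"F",np.array(s["force"]).round(1),"grip",round(s["grip_width"],3),round(s["grip_force"],1),"t",s["time_s"])
    print(" world d",d.round(1)," tool d mm",(R.T@d).round(1))
    if phi is not None:
        a=(f-phi+np.pi/2)%np.pi-np.pi/2;print(" az",round(a,3),"j6",round(s["joints"][5],2)," tool d after turn",(Ro.from_rotvec(R[:,2]*a).as_matrix()@R).T.dot(d).round(1))
E
python3 - <<'E'
from h import *
np.set_printoptions(precision=2,suppress=True)
plan([540,200,350])
s,p,R=state();w=ctrl.capture("wrist");print("R cam wrt tool\n",np.array(w["R"])@R,"cam in tool",R.T@(-np.array(w["R"]).T@w["t"]-p),"\n",w["camera_matrix"])
E
```

```text
tcp [172.5 495.9 231.3] phi 1.236 tool z [-0.  0. -1.] F [-0.3  0.1  0.4] grip 1.001 0.0 t 2.2
 world d [ 367.5 -295.9  118.7]  tool d mm [-444.3 -158.7 -118.7]
R cam wrt tool
 [[ 0.    1.   -0.  ]
 [-0.95  0.   -0.3 ]
 [-0.3   0.    0.95]] cam in tool [  76.33    0.04 -143.33] 
 [[360.08   0.   319.2 ]
 [  0.   360.08 203.5 ]
 [  0.     0.     1.  ]]
```

>>> send_rows(targets=[[-1,0,0,-0.023,0,0,0],[-1,0,0,-0.023,0,0,0],[-1,-0.05,-0.025,-0.023,0,0,0],[-1,-0.05,-0.025,0,0,0,0],[-1,-0.05,-0.025,0,0,0,0],[-1,-0.05,-0.025,0,0,0,0],[-1,-0.05,-0.025,0,0,0,0],[-1,-0.042,-0.023,0,0,0,0],[-1,0,0,0,0,0,0],[-1,0,0,0,0,0,0]])

```text
time_s: 3.5
eef_pos: [399.4, 260.4, 300.3]
ee_rot: [-0.0, 0.167, 0.986, 0.0]
force: [-0.4, -0.1, -0.6]
grip_width: 1.0
grip_force: 0.0
```

Run:
```python
from h import *
np.set_printoptions(precision=1,suppress=True)
plan([400,260,300])
w=ctrl.capture("wrist");save(w,"w1")
for q in["spice_jar_1","tin","teaspoon","salt_shaker"]:
    for l in ctrl.landmark_of(q,w): print(q,np.array(l["point"]),round(l["score"],2),atz(w,l["point"],15))
    for b in ctrl.boxes_of(q,w): print("  box",np.array(b["extent"]),round(b["score"],2))
```

```text
tcp [399.4 260.4 300.3] phi 1.236 tool z [-0.  0. -1.] F [-0.4 -0.1 -0.6] grip 1.0 0.0 t 3.5
 world d [ 0.6 -0.4 -0.3]  tool d mm [-0.7 -0.2  0.3]
spice_jar_1 [237.4 244.7] 0.89 [472.5 123.1  15. ]
spice_jar_1 [414.1 210.8] 0.71 [502.7 350.9  15. ]
  box [206.2 231.9  46.4  76.9] 0.79
  box [397.7 194.8  63.   74.8] 0.61
tin [326.6 302.7] 0.59 [592.  204.4  15. ]
  box [303.8 281.9  47.   72. ] 0.6
teaspoon [305.9 131.5] 0.74 [365.7 255.8  15. ]
  box [284.8  76.9  49.6 103.9] 0.74
salt_shaker [303.4 216.1] 0.85 [463.7 217.1  15. ]
  box [283.8 199.4  36.9  55.1] 0.85
```

View pics/w1.png

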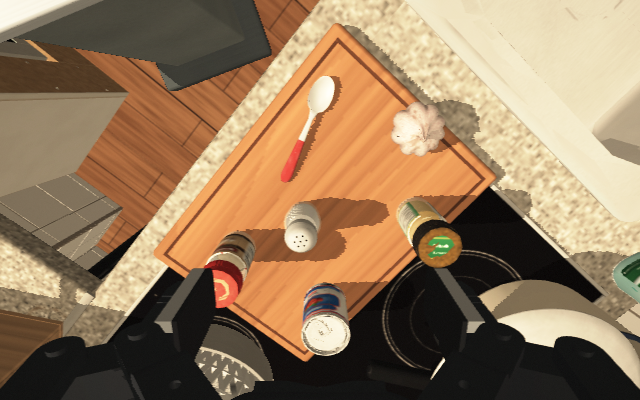

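The wrist view shows the red jar at (226,285), dark jar at (437,246), tin at (326,334), shaker at (302,235) and spoon from (325,80) to (287,180). The landmarks agree with the other cameras. Next I'll look at the box up close.

>>> send_rows(targets=[[-1,0,0,-0.01,0,0,0.1125],[-1,0,0,0,0,0,0.1125],[-1,-0.031,-0.0373,0,0,0,0],[-1,-0.031,-0.0373,0,0,0,0],[-1,-0.031,-0.0373,0,0,0,0],[-1,-0.031,-0.0373,0,0,0,0],[-1,-0.031,-0.0373,0,0,0,0],[-1,-0.031,-0.0373,0,0,0,0],[-1,-0.031,-0.0373,0,0,0,0],[-1,-0.031,-0.0373,0,0,0,0]])

```text
time_s: 5.2
eef_pos: [451.4, -126.0, 310.4]
ee_rot: [0.0, 0.276, 0.961, -0.0]
force: [2.0, -0.2, -0.4]
grip_width: 0.999
grip_force: 0.0
```

>>> send_rows(targets=[[-1,-0.031,-0.0373,0,0,0,0],[-1,-0.031,-0.0373,0,0,0,0],[-1,-0.031,-0.0373,0,0,0,0],[-1,-0.031,-0.0373,0,0,0,0],[-1,0,0,0,0,0,0],[-1,0,0,0,0,0,0],[-1,0,0,0,0,0,0],[-1,0,0,0,0,0,0],[-1,0,0,0,0,0,0],[-1,0,0,0,0,0,0]])

```text
time_s: 6.45
eef_pos: [477.2, -316.5, 310.4]
ee_rot: [0.0, 0.276, 0.961, -0.0]
force: [0.2, -0.3, -0.1]
grip_width: 1.002
grip_force: 0.0
```

Run:
```python
from h import *
np.set_printoptions(precision=1,suppress=True)
plan([476,-316,310],1.011)
w=ctrl.capture("wrist");save(w,"w2")
for q in["flap_tab","jar_well_1","tin_well"]:
    for l in ctrl.landmark_of(q,w): print(q,np.array(l["point"]),round(l["score"],2),atz(w,l["point"],120),atz(w,l["point"],0))
```

```text
tcp [ 477.2 -316.5  310.4] phi 1.011 tool z [ 0. -0. -1.] F [ 0.2 -0.3 -0.1] grip 1.002 0.0 t 6.45
 world d [-1.2  0.5 -0.4]  tool d mm [ 1.3 -0.2  0.4]
 az 0.0 j6 -1.8  tool d after turn [ 1.3 -0.2  0.4]
flap_tab [321.8  91.5] 0.67 [ 414.7 -274.5  120. ] [ 415.4 -273.9    0. ]
```

View pics/w2.png

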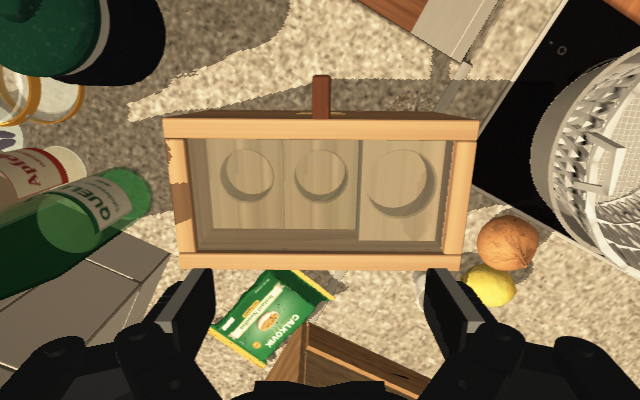

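The wrist view shows the box squarely. The lid corners are at about (163,119), (479,120), (180,270) and (461,270), and the tab tip is at (321,75). The wide tin well is on the image right (+y).

Run:
```python
from h import *
from scipy.optimize import least_squares
np.set_printoptions(precision=1,suppress=True)
w=ctrl.capture("wrist")
L=np.array([[-73,-138,132],[-73,138,132],[73,-138,132],[73,138,132],[-109,0,131.]])
px=np.array([[163.5,119],[479,120.5],[180,270],[461,270],[321,75]])
def W(v,L):
    x,y,z,a=v;R=np.array([[np.cos(a),-np.sin(a),0],[np.sin(a),np.cos(a),0],[0,0,1]]);return L@R.T+[x,y,z]
f=lambda v:np.ravel([proj(w,X) for X in W(v,L)]-px)
r=least_squares(f,[495,-328,0,-.56],x_scale=[1,1,1,.01])
print(r.x,round(r.x[3],4),f(r.x))
v=r.x.copy()
# well check: rim centres
for y,h in((87,74),(0,40),(-87,40)): print([proj(w,W(v,np.array([[x,y+dy,h]]))[0]) for x,dy in((0,0),(0,31),(31,0))])
def arc(th,out=3):
    a,b=-168-out,8.;return [73+a*np.cos(th)+b*np.sin(th),0,118-a*np.sin(th)+b*np.cos(th)]
print("tab world",[W(v,np.array([arc(t)]))[0] for t in(0,.9,1.85)])
```

```text
[ 495.7 -326.3    0.9   -0.6] -0.562 [-1.1 -0.1  0.8 -0.7  1.3 -0.1 -1.3  0.5  0.3  0.5]
[array([400.8, 184.4]), array([429.4, 184.5]), array([398.8, 211.5])]
[array([320.5, 177. ]), array([346.9, 177.1]), array([320.4, 202.2])]
[array([246.4, 176.8]), array([272.8, 176.9]), array([247.9, 202. ])]
tab world [array([ 412.7, -274. ,  126.9]), array([ 472.8, -311.9,  257.8]), array([ 603.8, -394.4,  281.1])]
```

>>> send_rows(targets=[[-1,0.028,0.0016,0.027,0,0,0],[-1,0.028,0,0.027,0,0,0],[-1,0.028,0,0.027,0,0,0],[-1,0.028,0,0.027,0,0,0],[-1,0,0,0,0,-0.11,0],[-1,0,0,0,0,-0.11,0],[-1,0,0,0,0,-0.11,0],[-1,0,0,0,0,-0.11,0],[-1,0,0,0,0,0,0],[-1,0,0,0,0,0,0]])

```text
time_s: 7.95
eef_pos: [383.4, -256.3, 202.8]
ee_rot: [0.209, 0.27, 0.938, -0.06]
force: [0.4, -0.1, 0.3]
grip_width: 1.004
grip_force: 0.0
```

```bash
cat >> h.py <<'E'
BC=np.array([495.7,-326.3,0.9]);BY=-.562
def B2W(p):
    c,s=np.cos(BY),np.sin(BY);return np.array([[c,-s,0],[s,c,0],[0,0,1]])@np.array(p,float)+BC
def W2B(p):
    c,s=np.cos(BY),np.sin(BY);return np.array([[c,-s,0],[s,c,0],[0,0,1]]).T@(np.array(p,float)-BC)
def arc(th,out=3):
    a,b=-168-out,8.;return np.array([73+a*np.cos(th)+b*np.sin(th),0,118-a*np.sin(th)+b*np.cos(th)])
E
python3 - <<'E'
from h import *
s,p,R=state();g=B2W(arc(0))+19*R[:,2];plan(g);print(s["joints"].round(2),W2B(p).round(1))
ths=np.linspace(0,1.80,21);P=np.array([R.T@B2W(arc(t)) for t in ths]);print((np.diff(P,axis=0)).round(1).tolist())
w=ctrl.capture("wrist");save(w,"w3");print([l for l in ctrl.landmark_of("flap_tab",w)],proj(w,B2W(arc(0,0))))
E
```

```text
tcp [ 383.4 -256.3  202.8] phi 1.011 tool z [ 0.36  -0.226 -0.905] F [ 0.4 -0.1  0.3] grip 1.004 0.0 t 7.95
 world d [ 36.2 -22.1 -93.1]  tool d mm [  1.2   0.5 102.3]
[-0.93 -0.02  2.04  0.24  0.73 -2.09] [-132.3   -0.6  201.9]
[[-7.8, -0.0, -13.3], [-9.0, -0.0, -12.5], [-10.0, -0.0, -11.7], [-11.1, -0.0, -10.7], [-12.0, -0.0, -9.7], [-12.8, -0.0, -8.6], [-13.5, -0.0, -7.4], [-14.1, -0.0, -6.1], [-14.6, -0.0, -4.8], [-15.0, -0.0, -3.5], [-15.3, -0.0, -2.1], [-15.4, -0.0, -0.8], [-15.4, -0.0, 0.6], [-15.3, -0.0, 2.0], [-15.0, -0.0, 3.4], [-14.7, -0.0, 4.7], [-14.2, -0.0, 6.0], [-13.6, -0.0, 7.2], [-12.9, -0.0, 8.4], [-12.1, -0.0, 9.6]]
[{'point': [323.5, 212.2], 'score': 0.63}] [319.69558327 212.11453434]
```

>>> send_rows(targets=[[-1,0.001,0,0.03,0,0,0],[-1,0,0,0.03,0,0,0],[-1,0,0,0.022,0,0,0],[-1,0,0,0.02,0,0,0],[0.5,0,0,0,0,0,0],[1,0,0,0,0,0,0],[1,0,0,0,0,0,0],[1,0,0,0,0,0,0],[1,0,0,0,0,0,0],[1,0,0,0,0,0,0]], squeeze=25)

```text
time_s: 9.3
eef_pos: [419.4, -278.4, 110.2]
ee_rot: [0.21, 0.27, 0.938, -0.06]
force: [-2.1, 3.5, 6.3]
grip_width: 0.178
grip_force: 29.1
```

>>> send_rows(targets=[[1,-0.0078,0,-0.0133,0,0,0],[1,-0.009,0,-0.0125,0,0,0],[1,-0.01,0,-0.0117,0,0,0],[1,-0.0111,0,-0.0107,0,0,0],[1,-0.012,0,-0.0097,0,0,0],[1,-0.0128,0,-0.0086,0,0,0],[1,-0.0135,0,-0.0074,0,0,0],[1,-0.0141,0,-0.0061,0,0,0],[1,-0.0146,0,-0.0048,0,0,0],[1,-0.015,0,-0.0035,0,0,0]])

```text
time_s: 10.55
eef_pos: [478.7, -316.1, 240.4]
ee_rot: [0.209, 0.27, 0.938, -0.06]
force: [-2.6, -2.0, -3.3]
grip_width: 0.185
grip_force: 28.7
```

Run:
```python
from h import *
s,p,R=state();plan(B2W(arc(.9))+19*R[:,2]);print(s["joints"].round(2))
save(ctrl.capture("scene"),"s4")
im=cv2.imread("pics/s4.png")[80:320,330:630];cv2.imwrite("pics/s4c.png",cv2.resize(im,None,fx=2,fy=2,interpolation=3))
```

```text
tcp [ 478.7 -316.1  240.4] phi 1.011 tool z [ 0.359 -0.226 -0.906] F [-2.6 -2.  -3.3] grip 0.185 28.7 t 10.55
 world d [ 0.9 -0.1  0.3]  tool d mm [-0.9  0.5  0.1]
[-0.84  0.19  1.69  0.16  0.84 -1.93]
```

View pics/s4c.png

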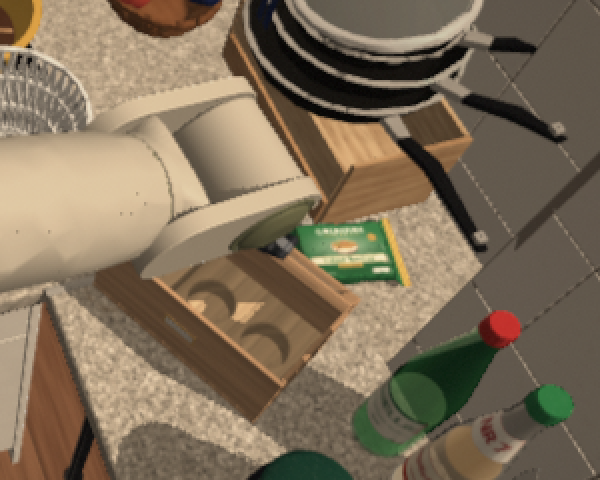

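The flap is being lifted cleanly; the box interior is visible and the tab is held. I'll continue the arc.

>>> send_rows(targets=[[1,-0.0153,0,-0.0021,0,0,0],[1,-0.0154,0,-0.0008,0,0,0],[1,-0.0154,0,0.0006,0,0,0],[1,-0.0153,0,0.002,0,0,0],[1,-0.015,0,0.0034,0,0,0],[1,-0.0147,0,0.0047,0,0,0],[1,-0.0142,0,0.006,0,0,0],[1,-0.0136,0,0.0072,0,0,0],[1,-0.0129,0,0.0084,0,0,0],[1,-0.0121,0,0.0096,0,0,0]])

```text
time_s: 11.85
eef_pos: [603.1, -395.3, 266.8]
ee_rot: [0.21, 0.27, 0.938, -0.061]
force: [-4.6, -3.6, 1.0]
grip_width: 0.179
grip_force: 31.0
```

Run:
```python
from h import *
s,p,R=state();plan(B2W(arc(1.8))+19*R[:,2]);print(s["joints"].round(2))
```

```text
tcp [ 603.1 -395.3  266.8] phi 1.01 tool z [ 0.36  -0.228 -0.905] F [-4.6 -3.6  1. ] grip 0.179 31.0 t 11.85
 world d [ 0.7  0.9 -0.3]  tool d mm [0.1 1.1 0.3]
[-0.77  0.5   1.19  0.1   1.02 -1.82]
```

>>> send_rows(targets=[[-0.5,0,0,0,0,0,0],[-1,0,0,0,0,0,0],[-1,0,0,0,0,0,0],[-1,0,0,-0.02,0,0,0],[-1,0,0,-0.04,0,0,0],[-1,0,0,-0.06,0,0,0],[-1,0.05,0,0,0,0,0],[-1,0.05,0,0,0,0.11,0],[-1,0,0,0,0,0.11,0],[-1,0,0,0,0,0.11,0]])

```text
time_s: 13.1
eef_pos: [482.9, -318.3, 334.8]
ee_rot: [0.052, 0.276, 0.96, -0.015]
force: [-0.0, -0.5, 0.1]
grip_width: 0.996
grip_force: 0.0
```

>>> send_rows(targets=[[-1,0,0,0,0,0.11,0],[-1,0,0,0,0,0,0.175],[-1,0,0,0,0,0,0.175],[-1,0,0,0,0,0,0.175],[-1,0,0,0,0,0,0.175],[-1,0,0,0,0,0,0.175],[-1,0,0,0,0,0,0.175],[-1,0,0,0,0,0,0.175],[-1,0,0,0,0,0,0.175],[-1,0,0,0,0,0,0.173]])

```text
time_s: 14.35
eef_pos: [483.3, -318.5, 334.2]
ee_rot: [0.001, 0.877, 0.481, 0.0]
force: [0.5, 0.0, 0.7]
grip_width: 0.995
grip_force: 0.0
```

Run:
```python
from h import *
plan([380,170,330],-.562)
save(ctrl.capture("scene"),"s5")
im=cv2.imread("pics/s5.png")[80:320,330:630];cv2.imwrite("pics/s5c.png",cv2.resize(im,None,fx=2,fy=2,interpolation=3))
```

```text
tcp [ 483.3 -318.5  334.2] phi -0.568 tool z [ 0.001 -0.001 -1.   ] F [0.5 0.  0.7] grip 0.995 0.0 t 14.35
 world d [-103.3  488.5   -4.2]  tool d mm [ 356.3 -349.8    3.4]
 az -0.006 j6 -0.22  tool d after turn [ 358.3 -347.8    3.4]
```

View pics/s5c.png

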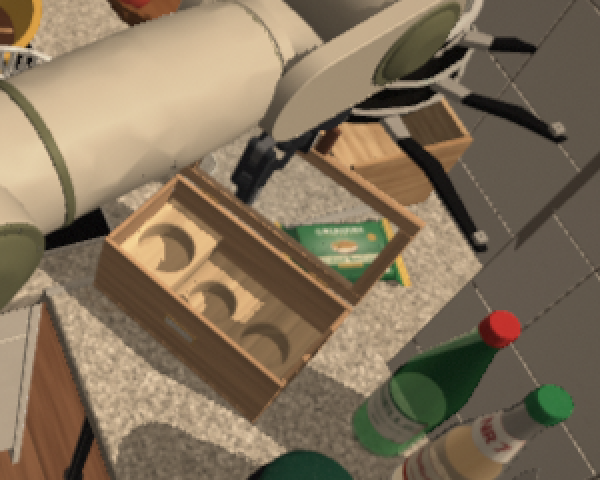

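The flap stays open at its stop. The tin well is at (165,247) in the crop and the narrow wells are at (215,300) and (263,343). Now back over the board.

>>> send_rows(targets=[[-1,0.0475,-0.0285,0,0,0,0],[-1,0.0475,-0.0285,0,0,0,0],[-1,0.0475,-0.0285,0,0,0,0],[-1,0.0475,-0.0285,0,0,0,0],[-1,0.0475,-0.0285,0,0,0,0],[-1,0.0475,-0.0285,0,0,0,0],[-1,0.0475,-0.0285,0,0,0,0],[-1,0.0475,-0.0285,0,0,0,0],[-1,0.0475,-0.0285,0,0,0,0],[-1,0.0475,-0.0285,0,0,0,0]])

```text
time_s: 15.65
eef_pos: [495.0, 236.7, 334.0]
ee_rot: [0.0, 0.875, 0.485, 0.001]
force: [0.6, -0.4, 0.3]
grip_width: 1.003
grip_force: 0.0
```

>>> send_rows(targets=[[-1,0.0475,-0.0285,0.007,0,0,0],[-1,0,0,0.007,0,0,0],[-1,0,0,0,0,0,0],[-1,0,0,0,0,0,0],[-1,0,0,0,0,0,0],[-1,0,0,0,0,0,0],[-1,0,0,0,0,0,0],[-1,0,0,0,0,0,0],[-1,0,0,0,0,0,0],[-1,0,0,0,0,0,0]])

```text
time_s: 16.9
eef_pos: [496.8, 290.4, 318.5]
ee_rot: [0.0, 0.875, 0.483, -0.0]
force: [-0.1, -1.1, -0.2]
grip_width: 1.001
grip_force: 0.0
```

Run:
```python
from h import *
np.set_printoptions(precision=1,suppress=True)
plan([500,290,320])
w=ctrl.capture("wrist");save(w,"w6");np.savez("w6.npz",**{k:np.array(w[k]) for k in("camera_matrix","R","t")})
for q in["spice_jar_1","tin","teaspoon","salt_shaker"]:
    for l in ctrl.landmark_of(q,w): print(q,np.array(l["point"]),round(l["score"],2),atz(w,l["point"],15))
    for b in ctrl.boxes_of(q,w): print("  box",np.array(b["extent"]),round(b["score"],2))
```

```text
tcp [496.8 290.4 318.5] phi -0.562 tool z [-0. -0. -1.] F [-0.1 -1.1 -0.2] grip 1.001 0.0 t 16.9
 world d [ 3.2 -0.4  1.5]  tool d mm [ 1.4  2.9 -1.5]
spice_jar_1 [300.2 109.3] 0.75 [507.1 349.   15. ]
spice_jar_1 [368.9 265. ] 0.73 [473.9 125.   15. ]
  box [350.6 255.2  51.2  72.7] 0.8
  box [269.2  89.   47.8  52.5] 0.78
tin [418.7 176. ] 0.62 [589.8 200.   15. ]
  box [396.1 153.9  60.7  63.2] 0.77
teaspoon [248.3 234.3] 0.72 [360.1 250.3  15. ]
  box [198.7 218.3 100.3  26.1] 0.85
salt_shaker [325.5 214.1] 0.97 [462.5 219.6  15. ]
  box [308.2 206.7  34.   50.2] 0.96
```

View pics/w6.png

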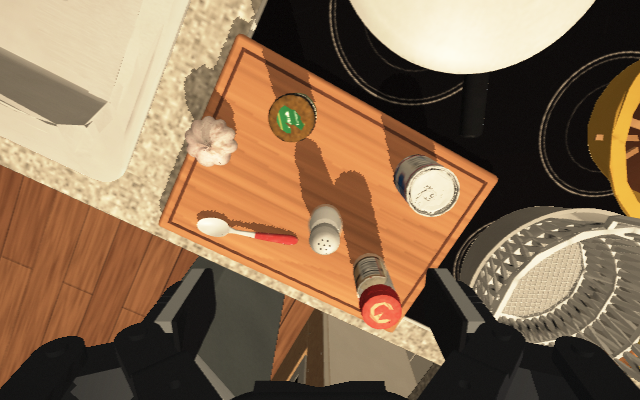

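The wrist view shows the dark cap at (292,117), the red cap at (382,308), the tin top at (433,190), and the spoon from (198,227) to (297,239). I'll solve for the positions and board height.

Run:
```python
from h import *
np.set_printoptions(precision=1,suppress=True)
w=dict(np.load("w6.npz"))
img=cv2.imread("pics/w6.png");hsv=cv2.cvtColor(img,cv2.COLOR_BGR2HSV)
# red cap fit
m=((hsv[...,0]<6)|(hsv[...,0]>172))&(hsv[...,1]>150);m=m.astype(np.uint8);m[:275]=0;m[:, :350]=0;m[:,410:]=0
ys,xs=np.where(m);print("red",xs.min(),xs.max(),ys.min(),ys.max())
for h in(0,8,16,24):
    print(h,"dark",atz(w,(292,117),h+106)[:2],atz(w,(300.2,109.3),h)[:2],"red",atz(w,(382,309),h+106)[:2],atz(w,(368.9,265),h)[:2],"tin",atz(w,(433,190),h+72)[:2],atz(w,(418.7,176),h)[:2],
    "spoon len",np.linalg.norm(atz(w,(197,226.5),h+4)-atz(w,(297.5,239.5),h+4)))
```

```text
red 359 400 284 328
0 dark [502.8 348.4] [506.1 348.8] red [472.  115.6] [471.8 117.3] tin [589.3 197. ] [591.5 194.8] spoon len 137.6471818185
8 dark [503.6 348.5] [506.7 348.9] red [473.4 121. ] [472.9 121.4] tin [588.2 200.2] [590.6 197.6] spoon len 135.24204748765212
16 dark [504.4 348.7] [507.2 349. ] red [474.9 126.4] [474.1 125.5] tin [587.2 203.5] [589.6 200.4] spoon len 132.83691315680423
24 dark [505.2 348.9] [507.8 349.1] red [476.4 131.8] [475.2 129.6] tin [586.1 206.7] [588.7 203.2] spoon len 130.43177882595643
```

>>> send_rows(targets=[[-1,0.027,-0.012,0.03,0,0,0],[-1,0.027,-0.012,0.03,0,0,0],[-1,0,0,0.05,0,0,0],[-1,0,0,0.05,0,0,0],[-1,0,0,0.05,0,0,0],[-1,0,0,0.0325,0,0,0],[0.3,0,0,0,0,0,0],[1,0,0,0,0,0,0],[1,0,0,0,0,0,0],[1,0,0,0,0,0,0]], squeeze=35)

```text
time_s: 18.6
eef_pos: [506.1, 349.3, 78.1]
ee_rot: [0.0, 0.875, 0.483, 0.002]
force: [-1.5, 1.4, 6.7]
grip_width: 0.505
grip_force: 35.3
```

Run:
```python
from h import *
plan(B2W([0,-87,200]),-.562)
```

```text
tcp [506.1 349.3  78.1] phi -0.562 tool z [ 0.003  0.002 -1.   ] F [-1.5  1.4  6.7] grip 0.505 35.3 t 18.6
 world d [ -56.8 -749.3  122.8]  tool d mm [-663.9  351.4 -124.2]
 az 0.0 j6 0.98  tool d after turn [-663.9  351.4 -124.2]
```

>>> send_rows(targets=[[1,0,0,-0.02,0,0,0],[1,0,0,-0.045,0,0,0],[1,0,0,-0.055,0,0,0],[1,0,0,-0.055,0,0,0],[1,-0.0237,0.0125,0,0,0,0],[1,-0.0474,0.0251,0,0,0,0],[1,-0.0474,0.0251,0,0,0,0],[1,-0.0474,0.0251,0,0,0,0],[1,-0.0474,0.0251,0,0,0,0],[1,-0.0474,0.0251,0,0,0,0]])

```text
time_s: 19.85
eef_pos: [482.7, 53.0, 251.7]
ee_rot: [0.0, 0.875, 0.483, 0.0]
force: [0.7, -0.6, -1.3]
grip_width: 0.506
grip_force: 35.8
```

>>> send_rows(targets=[[1,-0.0474,0.0251,0,0,0,0],[1,-0.0474,0.0251,0,0,0,0],[1,-0.0474,0.0251,0,0,0,0],[1,-0.0474,0.0251,0,0,0,0],[1,-0.0474,0.0251,0,0,0,0],[1,-0.0474,0.0251,0,0,0,0],[1,-0.0474,0.0251,0,0,0,0],[1,-0.0474,0.0251,0,0,0,0],[1,-0.0237,0.0126,0,0,0,0],[1,0,0,0,0,0,0]])

```text
time_s: 21.1
eef_pos: [448.4, -401.3, 250.9]
ee_rot: [-0.0, 0.876, 0.482, -0.0]
force: [0.7, 0.5, -1.8]
grip_width: 0.511
grip_force: 35.8
```

Run:
```python
from h import *
plan(B2W([0,-87,72]),-.562)
w=ctrl.capture("wrist");save(w,"w7");t=ctrl.capture("top");print(proj(t,B2W([0,-87,40])),ctrl.boxes_of("spice_jar_1",w)[:2])
save(t,"t7");im=cv2.imread("pics/t7.png")[120:280,320:520];cv2.imwrite("pics/t7c.png",cv2.resize(im,None,fx=3,fy=3,interpolation=3))
```

```text
tcp [ 448.4 -401.3  250.9] phi -0.564 tool z [-0. -0. -1.] F [ 0.7  0.5 -1.8] grip 0.511 35.8 t 21.1
 world d [   1.     1.4 -178. ]  tool d mm [1.70e+00 1.00e-01 1.78e+02]
 az -0.002 j6 -0.36  tool d after turn [1.70e+00 1.00e-01 1.78e+02]
[436.95210898 210.14692224] [{'extent': [254.2, 192.1, 131.5, 193.1], 'score': 0.63}]
```

View pics/w7.png

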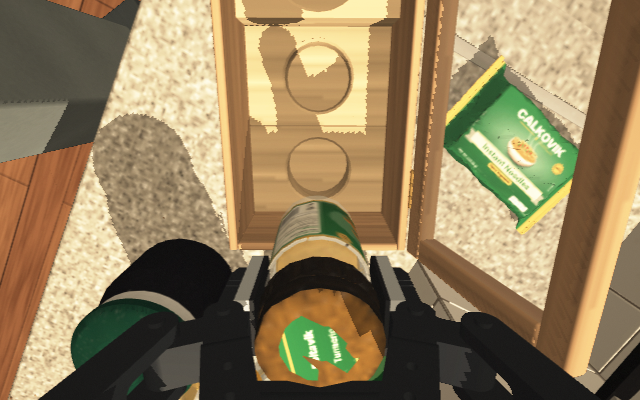

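The jar is held upright. The nearer narrow well's rim is at about (318,167) and the middle one's at (319,77). I'll check these against my model before descending.

Run:
```python
from h import *
w=ctrl.capture("wrist")
for y in(-87,0):
    print(proj(w,B2W([0,y,40])),[proj(w,B2W([x,y+d,40])).round(0) for x,d in((31,0),(-31,0),(0,31),(0,-31))])
print(W2B(atz(w,(318,166),40.9)).round(1),W2B(atz(w,(319,77),40.9)).round(1))
s,p,R=state();print(proj(w,p+[0,0,-63]))
```

```text
[319.34211209 171.4673839 ] [array([350., 172.]), array([288., 171.]), array([319., 140.]), array([319., 201.])]
[319.46737944  79.6924089 ] [array([353.,  80.]), array([286.,  80.]), array([320.,  43.]), array([319., 114.])]
[ -1.3 -81.4  40. ] [-0.4  2.4 40. ]
[318.67937364 221.94084604]
```

>>> send_rows(targets=[[1,0.004,0,0.03,0,0,0],[1,0,0,0.04,0,0,0],[1,0,0,0.03,0,0,0],[1,0,0,0.03,0,0,0],[1,0,0,0.02,0,0,0],[1,0,0,0.015,0,0,0],[1,0,0,0.01,0,0,0],[1,0,0,0.004,0,0,0],[1,0,0,0,0,0,0],[1,0,0,0,0,0,0]])

```text
time_s: 22.55
eef_pos: [451.4, -396.8, 72.6]
ee_rot: [0.001, 0.875, 0.483, 0.0]
force: [0.5, -0.3, -1.3]
grip_width: 0.508
grip_force: 35.9
```

>>> send_rows(targets=[[1,0,0,0.0025,0,0,0],[1,0,0,0,0,0,0],[0,0,0,0,0,0,0],[-0.5,0,0,0,0,0,0],[-0.5,0,0,0,0,0,0],[-0.5,0,0,-0.02,0,0,0],[-0.5,0,0,-0.05,0,0,0],[-0.5,0,0,-0.06,0,0,0],[-0.5,0,0,-0.06,0,0,0],[-0.5,0,0,0,0,0,0]])

```text
time_s: 23.8
eef_pos: [452.1, -397.7, 264.7]
ee_rot: [0.005, 0.875, 0.483, 0.001]
force: [-0.4, -0.0, 0.0]
grip_width: 0.748
grip_force: 0.0
```

Run:
```python
from h import *
plan([474,124,259],-.562)
w=ctrl.capture("wrist");save(w,"w8");np.savez("w8.npz",**{k:np.array(w[k]) for k in("camera_matrix","R","t")})
print(proj(w,B2W([0,-87,112])),proj(w,B2W([0,0,40])),ctrl.landmark_of("spice_jar_2",w))
```

```text
tcp [ 452.1 -397.7  264.7] phi -0.562 tool z [ 0.006 -0.008 -1.   ] F [-0.4 -0.   0. ] grip 0.748 0.0 t 23.8
 world d [ 21.9 521.7  -5.7]  tool d mm [ 453.2 -259.4    1.8]
 az 0.0 j6 -0.35  tool d after turn [ 453.1 -259.5    1.8]
[315.82006696 188.77628357] [315.58110494  82.13664519] [{'point': [314.4, 162.7], 'score': 0.63}]
```

View pics/w8.png

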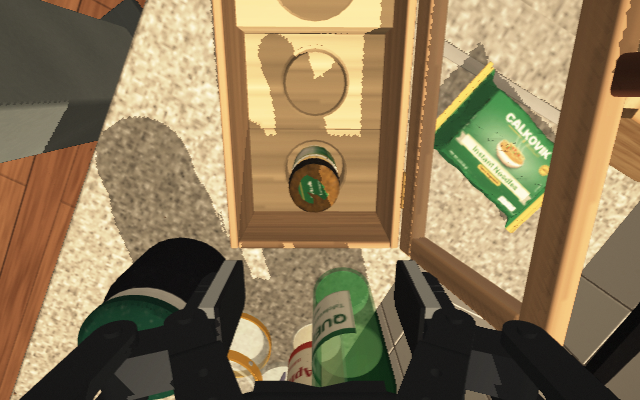

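The dark jar stands in the end well (cap at 314,185). Now the red jar.

>>> send_rows(targets=[[-0.5,0.0453,-0.0259,0,0,0,0],[-0.8,0.0453,-0.0259,0,0,0,0],[-1,0.0453,-0.026,0,0,0,0],[-1,0.0453,-0.026,0,0,0,0],[-1,0.0453,-0.026,0,0,0,0],[-1,0.0453,-0.026,0,0,0,0],[-1,0.0453,-0.026,0,0,0,0],[-1,0.0453,-0.026,0,0,0,0],[-1,0.0453,-0.026,0,0,0,0],[-1,0.0453,-0.026,0,0,0,0]])

```text
time_s: 25.15
eef_pos: [472.0, 126.9, 258.0]
ee_rot: [-0.001, 0.875, 0.483, -0.001]
force: [0.2, -0.2, -0.3]
grip_width: 0.997
grip_force: 0.0
```

Run:
```python
from h import *
plan([474,124,78],-.562)
w=ctrl.capture("wrist")
for l in ctrl.landmark_of("spice_jar_1",w)[:2]: print(l,atz(w,l["point"],15))
for l in ctrl.landmark_of("salt_shaker",w)[:2]: print(l,atz(w,l["point"],15))
for l in ctrl.landmark_of("tin",w)[:2]: print(l,atz(w,l["point"],15))
```

```text
tcp [472.  126.9 258. ] phi -0.562 tool z [-0.003 -0.    -1.   ] F [ 0.2 -0.2 -0.3] grip 0.997 0.0 t 25.15
 world d [   2.    -2.9 -180. ]  tool d mm [ -1.1   3.6 180. ]
 az -0.0 j6 0.58  tool d after turn [ -1.1   3.6 180. ]
{'point': [319.0, 165.7], 'score': 0.89} [470.66896573 125.5405029   15.        ]
{'point': [263.7, 91.8], 'score': 0.68} [463.64297551 220.74761925  15.        ]
{'point': [377.8, 37.4], 'score': 0.73} [587.61773195 202.98638955  15.        ]
```

>>> send_rows(targets=[[-1,-0.001,0.001,0.04,0,0,0],[-1,0,0,0.05,0,0,0],[-1,0,0,0.05,0,0,0],[-1,0,0,0.04,0,0,0],[-1,0,0,0,0,0,0],[0.3,0,0,0,0,0,0],[1,0,0,0,0,0,0],[1,0,0,0,0,0,0],[1,0,0,0,0,0,0],[1,0,0,0,0,0,0]])

```text
time_s: 26.6
eef_pos: [473.7, 123.9, 81.0]
ee_rot: [0.001, 0.875, 0.483, 0.001]
force: [-1.6, -0.1, 6.5]
grip_width: 0.514
grip_force: 34.5
```

Run:
```python
from h import *
plan(B2W([0,1.5,200]),-.562)
```

```text
tcp [473.7 123.9  81. ] phi -0.562 tool z [ 0.002  0.    -1.   ] F [-1.6 -0.1  6.5] grip 0.514 34.5 t 26.6
 world d [  22.8 -448.9  119.9]  tool d mm [-367.6  258.7 -119.9]
 az 0.0 j6 0.58  tool d after turn [-367.6  258.8 -119.9]
```

>>> send_rows(targets=[[1,0,0,-0.02,0,0,0],[1,0,0,-0.045,0,0,0],[1,0,0,-0.055,0,0,0],[1,0,0,-0.055,0,0,0],[1,-0.0204,0.0144,0,0,0,0],[1,-0.0408,0.0287,0,0,0,0],[1,-0.0408,0.0287,0,0,0,0],[1,-0.0408,0.0287,0,0,0,0],[1,-0.0408,0.0287,0,0,0,0],[1,-0.0408,0.0287,0,0,0,0]])

```text
time_s: 27.85
eef_pos: [486.8, -151.8, 255.2]
ee_rot: [0.0, 0.875, 0.483, 0.0]
force: [0.8, 0.2, -1.8]
grip_width: 0.512
grip_force: 36.1
```

>>> send_rows(targets=[[1,-0.0408,0.0287,0,0,0,0],[1,-0.0408,0.0287,0,0,0,0],[1,-0.0408,0.0288,0,0,0,0],[1,-0.0204,0.0144,0,0,0,0],[1,0,0,0,0,0,0],[1,0,0,0.03,0,0,0],[1,0,0,0.03,0,0,0],[1,0,0,0,0,0,0],[1,0,0,0,0,0,0],[1,0,0,0,0,0,0]])

```text
time_s: 29.1
eef_pos: [496.5, -324.8, 196.1]
ee_rot: [0.001, 0.875, 0.483, 0.0]
force: [0.6, 0.1, -0.5]
grip_width: 0.511
grip_force: 36.1
```

Run:
```python
from h import *
plan(B2W([0,1.5,74]),-.562)
```

```text
tcp [ 496.5 -324.8  196.1] phi -0.562 tool z [ 0.002 -0.002 -1.   ] F [ 0.6  0.1 -0.5] grip 0.511 36.1 t 29.1
 world d [  -0.    -0.3 -121.2]  tool d mm [ -0.2  -0.2 121.2]
 az 0.0 j6 -0.21  tool d after turn [ -0.2  -0.2 121.2]
```

>>> send_rows(targets=[[1,0,0,0.03,0,0,0],[1,0,0,0.03,0,0,0],[1,0,0,0.025,0,0,0],[1,0,0,0.02,0,0,0],[1,0,0,0.012,0,0,0],[1,0,0,0.004,0,0,0],[1,0,0,0.002,0,0,0],[1,0,0,0,0,0,0],[1,0,0,0,0,0,0],[1,0,0,0,0,0,0]])

```text
time_s: 30.35
eef_pos: [496.3, -324.8, 72.0]
ee_rot: [0.0, 0.875, 0.483, 0.0]
force: [-1.3, -0.2, 0.7]
grip_width: 0.515
grip_force: 36.1
```

>>> send_rows(targets=[[0.5,0,0,0,0,0,0],[0,0,0,0,0,0,0],[-0.5,0,0,0,0,0,0],[-0.5,0,0,0,0,0,0],[-0.5,0,0,-0.02,0,0,0],[-0.5,0,0,-0.05,0,0,0],[-0.5,0,0,-0.06,0,0,0],[-0.5,0,0,-0.06,0,0,0],[-0.5,0,0,0,0,0,0],[-0.5,0,0,0,0,0,0]])

```text
time_s: 31.6
eef_pos: [495.8, -324.4, 260.5]
ee_rot: [-0.001, 0.875, 0.483, -0.0]
force: [-0.4, -0.5, 0.2]
grip_width: 0.752
grip_force: 0.0
```

Run:
```python
from h import *
plan([588.5,203,230],-.562)
w=ctrl.capture("wrist")
for l in ctrl.boxes_of("spice_jar_1",w)[:3]: print(l)
print("expected red cap",proj(w,B2W([0,1,113])),"dark",proj(w,B2W([0,-85,113])),"tin well rim",proj(w,B2W([0,88,74])))
save(w,"w9")
```

```text
tcp [ 495.8 -324.4  260.5] phi -0.562 tool z [-0.001  0.001 -1.   ] F [-0.4 -0.5  0.2] grip 0.752 0.0 t 31.6
 world d [ 92.7 527.4 -30.5]  tool d mm [ 495.7 -202.6   31. ]
 az -0.0 j6 -0.21  tool d after turn [ 495.7 -202.6   31. ]
{'extent': [295.9, 219.9, 47.3, 82.3], 'score': 0.82}
{'extent': [293.8, 143.2, 50.5, 71.9], 'score': 0.62}
expected red cap [320.10092597 187.88639593] dark [319.991054   279.88972181] tin well rim [320.16354484  78.82924904]
```

View pics/w9.png

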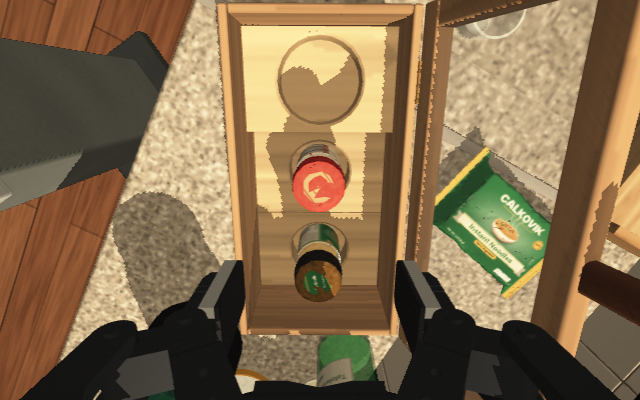

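Both jars stand in the narrow wells, with caps at (318,183) and (319,280); the tin well is at (320,81). Before going for the tin I'll check its clearance to the basket.

Run:
```python
from h import *
np.set_printoptions(precision=0,suppress=True)
w=dict(np.load("w6.npz"))
for uv in((470,228),(490,215),(520,208),(455,262),(560,206)):
    print(uv,[atz(w,uv,z)[:2] for z in(20,60,100,140)])
```

```text
(470, 228) [array([614., 104.]), array([607., 126.]), array([600., 149.]), array([593., 172.])]
(490, 215) [array([644., 106.]), array([634., 129.]), array([624., 151.]), array([615., 174.])]
(520, 208) [array([680.,  94.]), array([667., 118.]), array([655., 142.]), array([642., 165.])]
(455, 262) [array([576.,  69.]), array([572.,  95.]), array([569., 121.]), array([565., 147.])]
(560, 206) [array([725.,  70.]), array([708.,  95.]), array([691., 121.]), array([674., 147.])]
```

>>> send_rows(targets=[[-0.5,0.0423,-0.0267,0,0,0,0],[-1,0.0423,-0.0267,0,0,0,0],[-1,0.0423,-0.0267,0,0,0,0],[-1,0.0423,-0.0267,0,0,0,0],[-1,0.0423,-0.0267,0,0,0,0],[-1,0.0423,-0.0267,0,0,0,0],[-1,0.0423,-0.0267,0,0,0,0],[-1,0.0423,-0.0267,0,0,0,0],[-1,0.0423,-0.0267,0,0,0,-0.14],[-1,0,0,0,0,0,-0.14]])

```text
time_s: 32.95
eef_pos: [494.8, 128.3, 260.2]
ee_rot: [-0.001, 0.797, 0.604, -0.001]
force: [0.8, -0.2, 0.1]
grip_width: 0.993
grip_force: 0.0
```

>>> send_rows(targets=[[-1,0,0,0,0,0,-0.14],[-1,0,0,0,0,0,-0.142],[-1,0.025,0.03,0,0,0,0],[-1,0.025,0.03,0,0,0,0],[-1,0.025,0.03,0,0,0,0],[-1,0,0,0.03,0,0,0],[-1,0,0,0.03,0,0,0],[-1,0,0,0,0,0,0],[-1,0,0,0,0,0,0],[-1,0,0,0,0,0,0]])

```text
time_s: 34.2
eef_pos: [586.0, 200.6, 202.8]
ee_rot: [0.001, 0.707, 0.707, 0.001]
force: [-0.6, 0.7, 0.7]
grip_width: 0.998
grip_force: 0.0
```

Run:
```python
from h import *
plan([588.5,203,45],0)
w=ctrl.capture("wrist");save(w,"w10")
for l in ctrl.landmark_of("tin",w)[:2]: print(l,atz(w,l["point"],15))
for l in ctrl.boxes_of("tin",w)[:2]: print(l)
print(proj(w,[588.5,203,87]))
```

```text
tcp [586.  200.6 202.8] phi -0.0 tool z [ 0.002  0.    -1.   ] F [-0.6  0.7  0.7] grip 0.998 0.0 t 34.2
 world d [   2.5    2.4 -157.8]  tool d mm [  2.4   2.1 157.8]
 az -0.0 j6 0.14  tool d after turn [  2.4   2.1 157.8]
{'point': [319.4, 174.5], 'score': 0.66} [586.99541899 201.7311779   15.        ]
{'extent': [281.0, 145.0, 76.2, 84.8], 'score': 0.92}
[321.6915238  194.24081837]
```

View pics/w10.png

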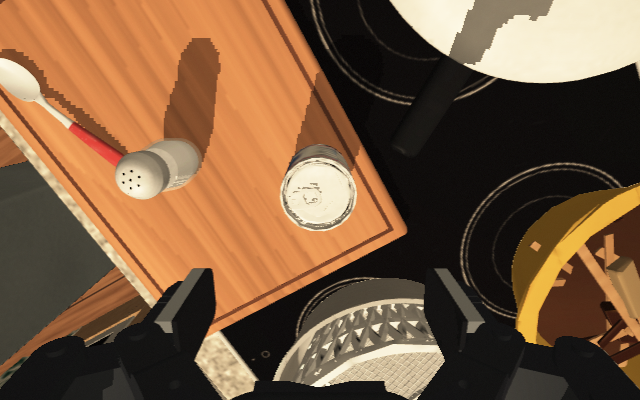

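The tin top is at (319,192), centred under the gripper, with the basket clear below it. Descending.

>>> send_rows(targets=[[-1,0.002,0.0005,0.04,0,0,0],[-1,0,0,0.05,0,0,0],[-1,0,0,0.04,0,0,0],[-1,0,0,0.028,0,0,0],[-1,0,0,0,0,0,0],[0,0,0,0,0,0,0],[1,0,0,0,0,0,0],[1,0,0,0,0,0,0],[1,0,0,0,0,0,0],[1,0,0,0,0,0,0]])

```text
time_s: 35.6
eef_pos: [586.9, 202.7, 45.5]
ee_rot: [0.001, 0.707, 0.707, 0.001]
force: [-1.4, -1.0, 6.2]
grip_width: 0.663
grip_force: 37.6
```

>>> send_rows(targets=[[1,0,0,-0.02,0,0,0],[1,0,0,-0.045,0,0,0],[1,0,0,-0.055,0,0,0],[1,0,0,-0.055,0,0,0],[1,0,0,-0.02,0,0,0],[1,-0.025,-0.03,0,0,0,0],[1,-0.025,-0.03,0,0,0,0],[1,-0.025,-0.03,0,0,0,0.14],[1,0,0,0,0,0,0.14],[1,0,0,0,0,0,0.14]])

```text
time_s: 36.85
eef_pos: [495.8, 127.3, 239.4]
ee_rot: [0.0, 0.84, 0.542, 0.001]
force: [0.6, 0.1, -2.9]
grip_width: 0.666
grip_force: 38.8
```

Run:
```python
from h import *
plan(B2W([0,87,200]),-.562)
```

```text
tcp [495.8 127.3 239.4] phi -0.425 tool z [ 0.001  0.    -1.   ] F [ 0.6  0.1 -2.9] grip 0.666 38.8 t 36.85
 world d [  46.2 -380.   -38.5]  tool d mm [-327.1  198.8   38.5]
 az 0.137 j6 0.45  tool d after turn [-296.9  241.6   38.5]
```

>>> send_rows(targets=[[1,0,0,0,0,0,0.137],[1,-0.0371,0.0302,0,0,0,0],[1,-0.0371,0.0302,0,0,0,0],[1,-0.0371,0.0302,0,0,0,0],[1,-0.0371,0.0302,0,0,0,0],[1,-0.0371,0.0302,0,0,0,0],[1,-0.0371,0.0302,0,0,0,0],[1,-0.0371,0.0302,0,0,0,0],[1,-0.0371,0.0302,0,0,0,0],[1,0,0,0,0,0,0]])

```text
time_s: 38.1
eef_pos: [543.9, -254.9, 238.3]
ee_rot: [0.0, 0.875, 0.484, -0.0]
force: [0.4, 0.8, -2.6]
grip_width: 0.662
grip_force: 39.0
```

Run:
```python
from h import *
plan(B2W([0,87,74]),-.562)
```

```text
tcp [ 543.9 -254.9  238.3] phi -0.561 tool z [-0. -0. -1.] F [ 0.4  0.8 -2.6] grip 0.662 39.0 t 38.1
 world d [  -1.8    2.3 -163.4]  tool d mm [  1.   -2.7 163.4]
 az 0.001 j6 -0.07  tool d after turn [  1.   -2.7 163.4]
```

>>> send_rows(targets=[[1,0.001,-0.002,0.04,0,0,0],[1,0,0,0.04,0,0,0],[1,0,0,0.035,0,0,0],[1,0,0,0.025,0,0,0],[1,0,0,0.015,0,0,0],[1,0,0,0.008,0,0,0],[1,0,0,0.003,0,0,0],[1,0,0,0,0,0,0],[1,0,0,0,0,0,0],[1,0,0,0,0,0,0]])

```text
time_s: 39.35
eef_pos: [543.3, -250.3, 72.9]
ee_rot: [0.0, 0.874, 0.485, 0.0]
force: [0.1, 0.0, -2.7]
grip_width: 0.667
grip_force: 39.0
```

>>> send_rows(targets=[[1,0,0,0.0015,0,0,0],[1,0,0,0,0,0,0],[0,0,0,0,0,0,0],[-0.7,0,0,0,0,0,0],[-0.7,0,0,0,0,0,0],[-0.7,0,0,-0.02,0,0,0],[-0.7,0,0,-0.05,0,0,0],[-0.7,0,0,-0.06,0,0,0],[-0.7,0,0,-0.06,0,0,0],[-0.7,0,0,-0.05,0,0,0]])

```text
time_s: 40.6
eef_pos: [543.2, -250.2, 314.1]
ee_rot: [0.001, 0.874, 0.485, 0.001]
force: [0.1, -0.7, -0.3]
grip_width: 0.85
grip_force: 0.0
```

Run:
```python
from h import *
plan(B2W([-10,0,330]),1.009)
w=ctrl.capture("wrist");save(w,"w11")
print("tin top expected",proj(w,B2W([0,88,112])))
b=ctrl.boxes_of("tin",w);print(b[:1])
```

```text
tcp [ 543.2 -250.2  314.1] phi -0.557 tool z [ 0.002 -0.002 -1.   ] F [ 0.1 -0.7 -0.3] grip 0.85 0.0 t 40.6
 world d [-55.9 -70.8  16.8]  tool d mm [-89.6 -10.  -16.8]
 az -1.566 j6 -0.07  tool d after turn [  9.6 -89.7 -16.8]
tin top expected [318.64787648 174.44133059]
[{'extent': [289.5, 132.8, 60.4, 64.7], 'score': 0.82}]
```

View pics/w11.png

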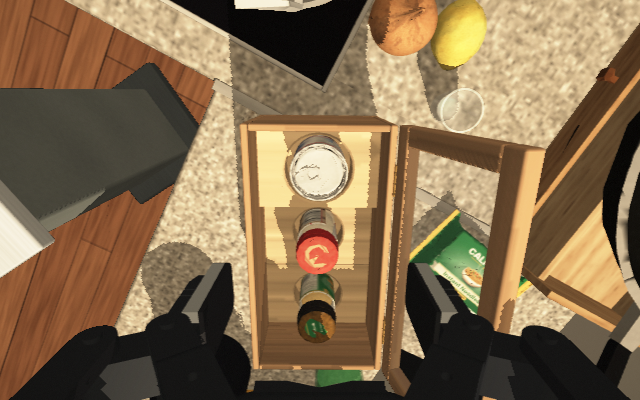

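All three are seated: tin (319,170), red cap (318,253), dark cap (318,322). Now I'll reorient to take the tab again.

>>> send_rows(targets=[[-0.7,0,0,-0.016,0,0,-0.174],[-0.8,0,0,-0.016,0,0,-0.174],[-1,0,0,-0.016,0,0,-0.174],[-1,0,0,0,0,0,-0.174],[-1,0,0,0,0,0,-0.174],[-1,0,0,0,0,0,-0.174],[-1,0,0,0,0,0,-0.174],[-1,0,0,0,0,0,-0.174],[-1,0,0,0,0,0,-0.174],[-1,0,-0.045,0,0,0,0]])

```text
time_s: 41.95
eef_pos: [519.9, -287.1, 358.6]
ee_rot: [0.0, 0.274, 0.962, 0.0]
force: [1.7, -0.8, -0.1]
grip_width: 0.998
grip_force: 0.0
```

>>> send_rows(targets=[[-1,0,-0.045,0,0,0,0],[-1,0,0,0,0,-0.11,0],[-1,0,0,0,0,-0.11,0],[-1,0,0,0,0,-0.11,0],[-1,0,0,0,0,-0.11,0],[-1,0,0,0,0,0,0],[-1,0,0,0,0,0,0],[-1,0,0,0,0,0,0],[-1,0,0,0,0,0,0],[-1,0,0,0,0,0,0]])

```text
time_s: 43.2
eef_pos: [495.3, -326.5, 358.9]
ee_rot: [0.209, 0.271, 0.938, -0.06]
force: [0.4, 0.6, -0.2]
grip_width: 0.997
grip_force: 0.0
```

Run:
```python
from h import *
s,p,R=state()
plan(B2W(arc(1.85))+19*R[:,2]-110*R[:,2],1.009)
w=ctrl.capture("wrist");print(ctrl.landmark_of("flap_tab",w)[:2],proj(w,B2W(arc(1.85,0))))
t=ctrl.capture("top");print(ctrl.landmark_of("flap_tab",t)[:2],proj(t,B2W(arc(1.85,0))))
```

```text
tcp [ 495.3 -326.5  358.9] phi 1.009 tool z [ 0.36  -0.227 -0.905] F [ 0.4  0.6 -0.2] grip 0.997 0.0 t 43.2
 world d [ 75.7 -47.3   4.6]  tool d mm [-82.8   0.3  33.9]
 az 0.0 j6 -1.87  tool d after turn [-82.8   0.3  33.9]
[{'point': [318.8, 285.4], 'score': 0.93}] [319.30024308 284.46912007]
[{'point': [460.7, 144.9], 'score': 0.6}] [458.51993265 144.57435423]
```

>>> send_rows(targets=[[-1,-0.042,0,0.01,0,0,0],[-1,-0.041,0,0.01,0,0,0],[-1,0,0,0.04,0,0,0],[-1,0,0,0.04,0,0,0],[-1,0,0,0.03,0,0,0],[-1,0,0,0.014,0,0,0],[0.5,0,0,0,0,0,0],[1,0,0,0,0,0,0],[1,0,0,0,0,0,0],[1,0,0,0,0,0,0]], squeeze=25)

```text
time_s: 44.65
eef_pos: [610.1, -399.9, 265.2]
ee_rot: [0.21, 0.271, 0.937, -0.062]
force: [-2.2, 3.6, 3.3]
grip_width: 0.183
grip_force: 30.1
```

Run:
```python
from h import *
s,p,R=state();plan(B2W(arc(1.85))+19*R[:,2])
ths=np.linspace(1.85,0,21);P=np.array([R.T@B2W(arc(t)) for t in ths]);print((np.diff(P,axis=0)).round(1).tolist())
```

```text
tcp [ 610.1 -399.9  265.2] phi 1.008 tool z [ 0.36  -0.23  -0.904] F [-2.2  3.6  3.3] grip 0.183 30.1 t 44.65
 world d [ 0.6  1.2 -1.3]  tool d mm [0.7 1.3 1.2]
[[11.9, -0.0, -10.5], [12.8, -0.0, -9.3], [13.6, -0.0, -8.1], [14.3, -0.0, -6.8], [14.9, -0.0, -5.4], [15.3, 0.0, -4.0], [15.6, 0.0, -2.6], [15.8, 0.0, -1.2], [15.8, 0.0, 0.3], [15.7, 0.0, 1.8], [15.5, 0.0, 3.2], [15.1, 0.0, 4.6], [14.6, 0.0, 6.0], [14.0, 0.0, 7.3], [13.3, 0.0, 8.6], [12.4, 0.0, 9.8], [11.5, 0.0, 10.9], [10.4, 0.0, 11.9], [9.3, 0.0, 12.8], [8.1, 0.0, 13.6]]
```

>>> send_rows(targets=[[1,0.0119,0,-0.0105,0,0,0],[1,0.0128,0,-0.0093,0,0,0],[1,0.0136,0,-0.0081,0,0,0],[1,0.0143,0,-0.0068,0,0,0],[1,0.0149,0,-0.0054,0,0,0],[1,0.0153,0,-0.004,0,0,0],[1,0.0156,0,-0.0026,0,0,0],[1,0.0158,0,-0.0012,0,0,0],[1,0.0158,0,0.0003,0,0,0],[1,0.0157,0,0.0018,0,0,0]])

```text
time_s: 45.9
eef_pos: [482.7, -318.8, 244.9]
ee_rot: [0.211, 0.271, 0.937, -0.062]
force: [1.8, -0.7, 1.0]
grip_width: 0.181
grip_force: 29.9
```

>>> send_rows(targets=[[1,0.0155,0,0.0032,0,0,0],[1,0.0151,0,0.0046,0,0,0],[1,0.0146,0,0.006,0,0,0],[1,0.014,0,0.0073,0,0,0],[1,0.0133,0,0.0086,0,0,0],[1,0.0124,0,0.0098,0,0,0],[1,0.0115,0,0.0109,0,0,0],[1,0.0104,0,0.0119,0,0,0],[1,0.0093,0,0.0128,0,0,0],[1,0.006,0,0.01,0,0,0]])

```text
time_s: 47.15
eef_pos: [419.7, -278.7, 114.3]
ee_rot: [0.21, 0.271, 0.938, -0.06]
force: [1.2, 3.5, 1.1]
grip_width: 0.178
grip_force: 30.9
```

Run:
```python
from h import *
s,p,R=state();plan(B2W(arc(0))+19*R[:,2])
```

```text
tcp [ 419.7 -278.7  114.3] phi 1.009 tool z [ 0.361 -0.227 -0.905] F [1.2 3.5 1.1] grip 0.178 30.9 t 47.15
 world d [-0.1  0.3 -4.5]  tool d mm [2.1 0.2 4. ]
```

>>> send_rows(targets=[[1,0.002,0,0.004,0,0,0],[1,0,0,0,0,0,0],[0,0,0,0,0,0,0],[-1,0,0,0,0,0,0],[-1,0,0,0,0,0,0],[-1,0,0,-0.02,0,0,0],[-1,0,0,-0.04,0,0,0],[-1,0,0,-0.05,0,0,0],[-1,0,0,-0.05,0,0,0],[-1,0,0,-0.04,0,0,0]])

```text
time_s: 48.4
eef_pos: [347.0, -233.1, 293.0]
ee_rot: [0.21, 0.27, 0.937, -0.061]
force: [0.3, -0.2, 0.7]
grip_width: 0.997
grip_force: 0.0
```

Run:
```python
from h import *
np.set_printoptions(precision=1,suppress=True)
w6=dict(np.load("w6.npz"));a=atz(w6,(197,226.5),19);b=atz(w6,(297.5,239.5),19);d=(b-a)/np.linalg.norm(b-a);print("bowl",a,"handle",b,"dir",np.arctan2(d[1],d[0]))
plan([362,253,260])
w=ctrl.capture("wrist");print(ctrl.landmark_of("flap_tab",w)[:1],proj(w,B2W(arc(0,0))))
```

```text
bowl [311.  296.2  19. ] handle [412.8 210.3  19. ] dir -0.7010353581755678
tcp [ 347.  -233.1  293. ] phi 1.009 tool z [ 0.4 -0.2 -0.9] F [ 0.3 -0.2  0.7] grip 0.997 0.0 t 48.4
 world d [ 15.  486.1 -33. ]  tool d mm [236.5 419.4 -75.9]
[{'point': [319.1, 176.3], 'score': 0.75}] [319.6 177.7]
```

>>> send_rows(targets=[[-1,0,0,0,0,0.11,0],[-1,0,0,0,0,0.11,0],[-1,0,0,0,0,0.11,0],[-1,0,0,0,0,0.11,0],[-1,0,0,0,0,0,0.139],[-1,0.0335,0.0423,0,0,0,0],[-1,0.0335,0.0423,0,0,0,0],[-1,0.0335,0.0423,0,0,0,0],[-1,0.0335,0.0423,0,0,0,0],[-1,0.0335,0.0423,0,0,0,0]])

```text
time_s: 49.75
eef_pos: [355.8, 37.9, 290.4]
ee_rot: [-0.0, 0.343, 0.939, -0.0]
force: [0.2, 0.3, -0.1]
grip_width: 1.0
grip_force: 0.0
```

>>> send_rows(targets=[[-1,0.0335,0.0423,0.01,0,0,0],[-1,0.0335,0.0423,0.01,0,0,0],[-1,0.0335,0.0423,0.02,0,0,0],[-1,0.034,0.0426,0.03,0,0,0],[-0.3,0,0,0.03,0,0,0],[-0.3,0,0,0,0,0,0],[-0.3,0,0,0,0,0,0],[-0.3,0,0,0,0,0,0],[-0.3,0,0,0,0,0,0],[-0.3,0,0,0,0,0,0]])

```text
time_s: 51.0
eef_pos: [362.6, 252.3, 191.3]
ee_rot: [0.0, 0.343, 0.939, 0.0]
force: [0.2, -0.6, 0.4]
grip_width: 0.65
grip_force: 0.0
```

Run:
```python
from h import *
np.set_printoptions(precision=1,suppress=True)
plan([362,253,40],.87)
w=ctrl.capture("wrist");save(w,"w12");np.savez("w12.npz",**{k:np.array(w[k]) for k in("camera_matrix","R","t")})
for l in ctrl.landmark_of("teaspoon",w)[:2]: print(l,atz(w,l["point"],15))
print(ctrl.boxes_of("teaspoon",w)[:2])
img=w["img"][:,:,::-1].copy();hsv=cv2.cvtColor(img,cv2.COLOR_BGR2HSV)
c=cv2.cvtColor(img,cv2.COLOR_BGR2RGB).astype(int)
m=((c[...,0]>130)&(c[...,1]<75)&(c[...,2]<80)).astype(np.uint8)
n,_,st,ce=cv2.connectedComponentsWithStats(m)
for i in np.argsort(-st[1:,4])[:3]+1: print(st[i],ce[i])
```

```text
tcp [362.6 252.3 191.3] phi 0.87 tool z [ 0.  0. -1.] F [ 0.2 -0.6  0.4] grip 0.65 0.0 t 51.0
 world d [  -0.6    0.7 -151.3]  tool d mm [  0.9   0.  151.3]
 az -0.0 j6 -0.53  tool d after turn [  0.9   0.  151.3]
{'point': [322.3, 182.7], 'score': 0.84} [367.9 252.   15. ]
[{'extent': [313.0, 106.1, 29.0, 141.3], 'score': 0.75}]
[318 194   9  51 288] [323.  220.5]
[317 200   1   6   6] [317.  202.5]
[316 208   2   3   4] [316.2 209. ]
```

View pics/w12.png

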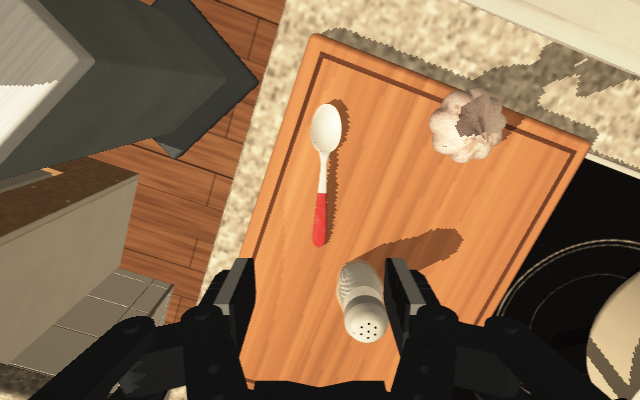

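The spoon lies from bowl tip (327,103) to handle end (319,247), almost aligned with the gripper. The shaker is clear at (362,310).

Run:
```python
from h import *
w=dict(np.load("w12.npz"))
a=atz(w,(327,103),19);b=atz(w,(319.5,247),19);d=b-a;print(a.round(1),b.round(1),np.linalg.norm(d),"dir",np.arctan2(d[1],d[0]),"mid",((a+b)/2).round(1))
m=(a+b)/2;plan([m[0],m[1],17],np.arctan2(d[1],d[0])+np.pi/2)
```

```text
[316.5 300.3  19. ] [413.8 210.   19. ] 132.70472481586714 dir -0.7482777792981097 mid [365.2 255.1  19. ]
tcp [362.5 252.4 191.1] phi 0.87 tool z [ 0.  0. -1.] F [ 0.1  0.1 -0.1] grip 0.651 0.0 t 51.15
 world d [   2.7    2.7 -174.1]  tool d mm [ -0.3   3.7 174.1]
 az 0.047 j6 -0.53  tool d after turn [-1.000e-01  3.800e+00  1.741e+02]
```

>>> send_rows(targets=[[0.2,0,0.0038,0.03,0,0,0.047],[0.3,0,0,0.045,0,0,0],[0.3,0,0,0.04,0,0,0],[0.3,0,0,0.03,0,0,0],[0.3,0,0,0.018,0,0,0],[0.3,0,0,0.006,0,0,0],[0.3,0,0,0.003,0,0,0],[0.3,0,0,0,0,0,0],[0.3,0,0,0,0,0,0],[0.3,0,0,0,0,0,0]], squeeze=25)

```text
time_s: 52.4
eef_pos: [365.1, 255.4, 19.3]
ee_rot: [0.0, 0.365, 0.931, 0.0]
force: [0.4, -0.4, -0.1]
grip_width: 0.351
grip_force: 0.0
```

>>> send_rows(targets=[[0.6,0,0,0.001,0,0,0],[1,0,0,0,0,0,0],[1,0,0,0,0,0,0],[1,0,0,0,0,0,0],[1,0,0,0,0,0,0],[1,0,0,0,0,0,0],[1,0,0,0,0,0,0],[1,0,0,0,0,0,0],[1,0,0,0,0,0,0],[1,0,0,0,0,0,0]])

```text
time_s: 53.65
eef_pos: [365.1, 255.5, 18.7]
ee_rot: [0.0, 0.365, 0.931, 0.0]
force: [-3.1, -1.7, 12.6]
grip_width: 0.228
grip_force: 23.9
```

>>> send_rows(targets=[[1,0,0,-0.01,0,0,0],[1,0,0,-0.03,0,0,0],[1,0,0,-0.04,0,0,0],[1,0,0,-0.05,0,0,0],[1,0,0,-0.05,0,0,0],[1,0,0,-0.04,0,0,0],[1,0,0,-0.02,0,0,0.173],[1,0,0,0,0,0,0.173],[1,0,0,0,0,0,0.173],[1,0,0,0,0,0,0.173]])

```text
time_s: 54.9
eef_pos: [364.7, 255.3, 258.3]
ee_rot: [0.0, 0.661, 0.75, 0.0]
force: [0.6, -0.0, -0.4]
grip_width: 0.221
grip_force: 24.5
```

>>> send_rows(targets=[[1,0,0,0,0,0,0.173],[1,0,0,0,0,0,0.173],[1,0,0,0,0,0,0.173],[1,0,0,0,0,0,0.174],[1,0,0,0,0,0,0],[1,0,0,0,0,0,0],[1,0,0,0,0,0,0],[1,0,0,0,0,0,0],[1,0,0,0,0,0,0],[1,0,0,0,0,0,0]])

```text
time_s: 56.15
eef_pos: [364.9, 255.4, 257.9]
ee_rot: [-0.0, 0.875, 0.483, -0.0]
force: [-0.0, -0.6, -0.0]
grip_width: 0.225
grip_force: 24.5
```

Run:
```python
from h import *
plan(B2W([0,0,200]),-.562)
w=ctrl.capture("wrist");save(w,"w13");np.savez("w13.npz",**{k:np.array(w[k]) for k in("camera_matrix","R","t")})
print(ctrl.boxes_of("teaspoon",w)[:2],ctrl.landmark_of("teaspoon",w)[:1])
s,p,R=state();print([proj(w,p+R@[x,0,-6]).round(0) for x in(-66,0,66)])
```

```text
tcp [364.9 255.4 257.9] phi -0.562 tool z [-0. -0. -1.] F [-0.  -0.6 -0. ] grip 0.225 24.5 t 56.15
 world d [ 130.8 -581.7  -57. ]  tool d mm [-422.6  420.6   57. ]
 az 0.0 j6 0.91  tool d after turn [-422.5  420.7   57. ]
[{'extent': [287.5, 121.3, 68.1, 262.7], 'score': 0.6}] [{'point': [319.7, 271.7], 'score': 0.87}]
[array([318., 400.]), array([318., 278.]), array([318., 120.])]
```

View pics/w13.png

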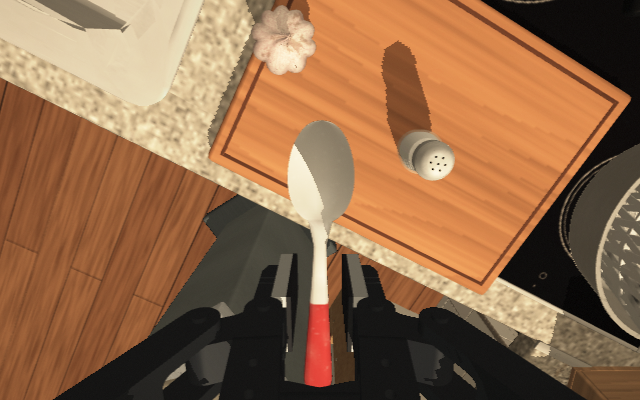

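The spoon is held level and centred, lying along the tool axis (bowl tip 321,121; handle end 318,385). Carrying it to the pane.

>>> send_rows(targets=[[1,-0.0384,0.0382,0,0,0,0],[1,-0.0384,0.0382,0,0,0,0],[1,-0.0384,0.0382,0,0,0,0],[1,-0.0384,0.0382,0,0,0,0],[1,-0.0384,0.0382,0,0,0,0],[1,-0.0384,0.0382,0,0,0,0],[1,-0.0384,0.0382,0,0,0,0],[1,-0.0384,0.0382,0,0,0,0],[1,-0.0384,0.0382,0,0,0,0],[1,-0.0384,0.0382,0,0,0,0]])

```text
time_s: 57.55
eef_pos: [483.6, -275.0, 257.9]
ee_rot: [0.0, 0.876, 0.483, 0.0]
force: [0.8, -0.3, -0.1]
grip_width: 0.232
grip_force: 24.5
```

>>> send_rows(targets=[[1,-0.0384,0.0386,0,0,0,0],[1,0,0,0.03,0,0,0],[1,0,0,0.03,0,0,0],[1,0,0,0.025,0,0,0],[1,0,0,0.02,0,0,0],[1,0,0,0.01,0,0,0],[1,0,0,0.006,0,0,0],[1,0,0,0,0,0,0],[1,0,0,0,0,0,0],[1,0,0,0,0,0,0]])

```text
time_s: 58.8
eef_pos: [495.9, -326.3, 137.4]
ee_rot: [0.0, 0.875, 0.483, 0.0]
force: [-0.4, -0.1, 0.1]
grip_width: 0.223
grip_force: 24.6
```

Run:
```python
from h import *
plan(B2W([0,0,128]),-.562)
w=ctrl.capture("wrist");print([proj(w,B2W([x,138,132])).round(0) for x in(-73,73)]);save(w,"w14")
print(ctrl.landmark_of("flap_tab",w)[:1],ctrl.boxes_of("flap",w)[:1])
```

```text
tcp [ 495.9 -326.3  137.4] phi -0.562 tool z [ 0.001 -0.001 -1.   ] F [-0.4 -0.1  0.1] grip 0.223 24.6 t 58.8
 world d [-0.2  0.  -8.5]  tool d mm [-0.1 -0.1  8.5]
 az 0.0 j6 -0.22  tool d after turn [-0.1 -0.1  8.5]
[array([104., -98.]), array([532., -98.])]
[{'point': [110.0, 263.2], 'score': 0.71}] [{'extent': [74.3, 0.0, 445.3, 399.6], 'score': 0.79}]
```

Descend in small steps while watching the force.

>>> send_rows(targets=[[1,0,0,0.004,0,0,0],[1,0,0,0.002,0,0,0],[1,0,0,0.001,0,0,0],[1,0,0,0.001,0,0,0],[1,0,0,0,0,0,0],[1,0,0,0,0,0,0],[1,0,0,0,0,0,0],[1,0,0,0,0,0,0],[1,0,0,0,0,0,0],[1,0,0,0,0,0,0]])

```text
time_s: 60.2
eef_pos: [495.7, -326.2, 129.0]
ee_rot: [-0.0, 0.875, 0.483, -0.0]
force: [-0.7, -0.4, 0.5]
grip_width: 0.225
grip_force: 24.6
```

>>> send_rows(targets=[[1,0,0,0.001,0,0,0],[1,0,0,0,0,0,0],[0.5,0,0,0,0,0,0],[0.3,0,0,0,0,0,0],[0.2,0,0,0,0,0,0],[0.2,0,0,0,0,0,0],[0.2,0,0,-0.01,0,0,0],[0.2,0,0,-0.03,0,0,0],[0.2,0,0,-0.05,0,0,0],[0.2,0,0,-0.06,0,0,0]])

```text
time_s: 61.45
eef_pos: [495.4, -325.8, 279.8]
ee_rot: [-0.0, 0.875, 0.483, -0.0]
force: [0.9, -0.5, -0.2]
grip_width: 0.402
grip_force: 0.0
```

>>> send_rows(targets=[[0.2,0,0,-0.03,0,0,0],[0.2,0,0,0,0,0,0],[0.2,0,0,0,0,0,0],[0.2,0,0,0,0,0,0],[0.2,0,0,0,0,0,0],[0.2,0,0,0,0,0,0],[0.2,0,0,0,0,0,0],[0.2,0,0,0,0,0,0],[0.2,0,0,0,0,0,0],[0.2,0,0,0,0,0,0]])

```text
time_s: 62.7
eef_pos: [495.7, -326.2, 308.0]
ee_rot: [0.0, 0.875, 0.483, -0.0]
force: [0.0, 0.1, 0.2]
grip_width: 0.403
grip_force: 0.0
```

Run:
```python
from h import *
np.set_printoptions(precision=1,suppress=True)
plan([496,-326,300])
w=ctrl.capture("wrist");save(w,"w15");s=ctrl.capture("scene")
for l in ctrl.landmark_of("teaspoon",w)[:2]: print(l,W2B(atz(w,l["point"],125)))
for l in ctrl.boxes_of("teaspoon",w)[:2]:
    x,y,a,b=l["extent"];print(l,[W2B(atz(w,q,129)) for q in((x+a/2,y),(x+a/2,y+b),(x,y+b/2),(x+a,y+b/2))])
for q in("salt_shaker","flap_tab","teaspoon"): print(q,[(l["score"],atz(s,l["point"],15 if q=="salt_shaker" else 126)) for l in ctrl.landmark_of(q,s)[:2]])
# red handle blob
c=w["img"].astype(int);m=((c[...,0]>110)&(c[...,1]<75)&(c[...,2]<80)).astype(np.uint8)
n,_,st,ce=cv2.connectedComponentsWithStats(m)
for i in np.argsort(-st[1:,4])[:4]+1: print(st[i],ce[i],W2B(atz(w,ce[i],129)))
```

```text
tcp [ 495.7 -326.2  308. ] phi -0.562 tool z [-0. -0. -1.] F [0.  0.1 0.2] grip 0.403 0.0 t 62.7
 world d [ 0.3  0.2 -8. ]  tool d mm [0.3 0.2 8. ]
{'point': [323.0, 180.4], 'score': 0.95} [  3.8  -3.1 124.1]
{'extent': [305.1, 106.0, 32.0, 137.5], 'score': 0.71} [array([  1.9,  64. , 128.1]), array([  2.2, -65.1, 128.1]), array([-12.6,   3.2, 128.1]), array([ 16.7,   3.2, 128.1])]
salt_shaker []
flap_tab []
teaspoon [(0.56, array([ 494.1, -324.1,  126. ]))]
[   0  178   97  222 6005] [ 41.  298.6] [-284.1 -126.4  128.1]
[ 103    0   64   42 1379] [135.1  16.6] [-148.3  133.6  128.1]
[  49  172   90  223 1364] [ 95.5 276. ] [-223.6 -100.5  128.1]
[  79  165   46   70 1161] [100.6 195. ] [-203.2  -16.1  128.1]
```

The spoon lies centred on the pane (±65 mm along it, inside the frame). In the last board view (spoon being carried off) the shaker was still standing, and nothing has touched it since. Handing in.

```bash
python3 -c "
from rig import ctrl
print(ctrl.finish_job())"
```

```text
the job is handed in; nothing more can be done
None
```

I handed the job in at about 63 s: both jars and the tin are in their wells, the flap is shut with the teaspoon flat on its pane, and the salt shaker was not moved; the hand-in gave no verdict.

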